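Lay the plaster mould halves on their backs to dry

TASK

Both halves of the plaster casting mould are standing on end on the blue-grey foam mat; tip each one over with a gentle push of the fingertips so that it lies flat on its plain back on the mat, with its hollow facing up to dry. Only push: do not grip or lift the mould halves, never tip one onto its hollow face, and leave the vase and everything else where it stands.

Things in the scene. Friction and masses are not known exactly. Their poses are not given: they have to be found in the camera images.
- mould_a_center (a point): centre of this mould half. Axes turn with the block: z from bottom end to top end (up while it stands), x out through the plain back (the hollow faces -x), y along the width. Faces lie 25 mm from the centre along x, 50 along y, 60 along z. A push of 1 to 3 N near the top tips it; past about 22 degrees it falls by itself
- mould_b_center (a point): centre of this mould half. Axes turn with the block: z from bottom end to top end (up while it stands), x out through the plain back (the hollow faces -x), y along the width. Faces lie 25 mm from the centre along x, 50 along y, 60 along z. A push of 1 to 3 N near the top tips it; past about 22 degrees it falls by itself
- mould_a: one plaster mould half: loose off-white block 120 mm tall, 100 wide, 50 thick, 0.4 to 0.8 kg, standing on its 100 x 50 mm end on the mat. One 100 x 120 mm face has a brown-stained vase-shaped hollow, open at the top by a notch 40 mm wide, 29 deep, seen from above; the opposite face (back) is plain. Origin: centre of the bottom end; axes as its point
- mould_b: one plaster mould half: loose off-white block 120 mm tall, 100 wide, 50 thick, 0.4 to 0.8 kg, standing on its 100 x 50 mm end on the mat. One 100 x 120 mm face has a brown-stained vase-shaped hollow, open at the top by a notch 40 mm wide, 29 deep, seen from above; the opposite face (back) is plain. Origin: centre of the bottom end; axes as its point
- mat: blue-grey foam drying mat fixed to the table, 400 mm (its x) by 600 mm (its y), 12 mm thick; origin at the centre of its underside. It does not move; its top is level, 12 mm above the table
- vase: small white porcelain vase standing on the mat about midway between the mould halves; 40 mm across, 100 mm tall, origin at the centre of its underside
- jug: bright green plastic measuring jug with a handle, 100 mm across, 130 mm tall, off the mat; origin at the centre of its underside
- cup: white paper cup, 72 mm across, 90 mm tall, off the mat; origin at the centre of its underside
- bottle: white plastic bottle with blue cap, 60 mm across, 150 mm tall, off the mat; origin at the centre of its underside
- bowl: white ceramic bowl, 100 mm across, 50 mm tall, off the mat; origin at the centre of its underside
There are look-alikes about, which are no part of the job. Leave any green, orange or yellow look-alike of the mould_b alone.

How it is judged (in metres and radians):
At the end, for the whole second after the job is handed in: Both mould halves lie at rest on their backs on the foam mat, hollow up, level within about 8 degrees, centre 31 to 43 mm above the table; every other listed thing is within 30 mm of where it was (angle between each of mould_a_center, mould_b_center's own x axis and vertical above 2.99 rad and height (world z) of mould_a_center between 0.031 and 0.043 m and linear speed of each of mould_a, mould_b below 0.02 m/s and height (world z) of mould_b_center between 0.031 and 0.043 m and distance of each of vase, jug, cup, bottle, bowl from where it was at the start of the episode below 0.03 m); the robot touches nothing.
It fails at once if a mould half is lifted off the mat (height (world z) of any of mould_a_center, mould_b_center above 0.1 m).
It fails at once if a mould half is tipped the wrong way, onto its hollow face (angle between any of mould_a_center, mould_b_center's own x axis and vertical below 0.9 rad).
It fails at once if a mould half is gripped or struck hard (over 32 N) (contact force between the fingers and mould_a above 32 N or contact force between the fingers and mould_b above 32 N).
It fails at once if another thing is shifted by more than 30 mm (distance of any of vase, jug, cup, bottle, bowl from where it was at the start of the episode above 0.03 m).
It fails at once if a standing bystander is tipped (angle between any of vase, jug, cup, bottle, bowl's own z axis and vertical above 0.4 rad).
It also fails if it takes over 45 s, if anything falls off the work surface, if the arm or the gripper's body presses on something with over 40 N, if the wrist force passes 120 N, or if a joint passes its speed limit or range.

ROBOT

A 6-joint arm with a two-finger parallel gripper is mounted at the origin on the work surface. World frame = base frame: x ahead of the robot, y to its left, z up, the work surface at z = 0. Lengths are in mm, angles in rad, forces in N, time in s.
With the tool pointing down it reaches from about 400 to 825 mm from the base axis. Payload 7 kg.
Tool frame: the origin (TCP) lies at the very end of the fingers, on their centre line; the grasp point (between the pads) lies 19 mm behind it; z points along the fingers, y is the line along which they close (so a half turn about z gives the same grasp; the last joint's range is limited). The gripper opens to 88 mm and grips with 3 to 60 N. Pads are 19 mm wide; open, the fingers measure 130 mm over their backs; the gripper's body (78 mm by 193 mm) begins 47 mm behind the grasp point.
Start: joints at [1.525, 0.359, 0.012, 0, -1.224, -0.288], TCP at [221.162, 637.717, 189.861] pointing down, gripper open.
Joint ranges: [-3.07, 3.07], [-1.43, 2.12], [-1.02, 1.25], [-3.03, 1.67], [-3.05, -0], [-3.03, 3.03]. Speed limits (rad/s): [2.39, 2.39, 3.01, 3.14, 3.14, 3.14].

INTERFACE

Orientations are given as a unit quaternion [x, y, z, w].
In Python, from rig import r gives the robot as it stands. The module is installed in compiled form; this text tells all that it offers.
- The arm moves only by the tool drive_tool, never from a script. Its argument "deltas" is one flat list of numbers, 7 for each row, row after row: the shift along the tool's x, y, z in mm, then the turn, a rotation vector about the tool's x, y, z in rad, then the gripper command: -1 is shut, 1 is fully open, values between are in proportion. A call has 1 to 10 rows; each row is the pose to reach, as a shift and turn from the pose commanded when the call began, along the tool's axes at that moment; what a row does not reach only later rows make up. A row lasts 1/12 s, in which the tool goes at most 41.7 mm and 7.16 degrees, less where a joint would pass 70% of its speed; a pose out of reach is approached as far as the arm can. A call with a gripper value outside its range is refused whole. The fingers move at their own pace and stop on an object; "force" is the grip in N (left out, the last holds). Time passes only in rows, so rows that repeat a pose let the fingers close. It gives the time, the measured TCP pose, the force, the opening and the grip force at its end, in the units of the state.
- r.observe(): the state, without advancing time (a new reading comes with each control period).
- r.snapshot(name): name is "scene" or "top"; returns a dict with "frame" (420x560x3 uint8, red, green, blue), "vfov" (degrees; the focal length in pixels is half the picture's height over the tangent of half this angle, whatever the lens; pixels are square), "cx", "cy" (the principal point, pixels), "R" (3x3) and "t" (3): a world point X has camera coordinates R X + t. Camera axes: x right, y down, z forward; pixel columns grow to the right and rows downward; lengths in mm; the calibration is good to about 2 mm. A picture is of the moment at which its call begins. There is no depth.
- r.finish_job(): hands the job in; it is judged then, once.
The state is a dict: "t": time; "joint_pos": joint angles; "dq": joint speeds; "tau": joint torques, N m; "ee_pos": TCP position; "tcp_rot": TCP orientation; "ft_force": force on the tool from outside, world axes, zero at the start; "torque": the same for the moment, N m; "gripper_width": opening from 0.0 (shut) to 1.0 (fully open); "gripper_force": force on a finger pad.
Only numpy, scipy, OpenCV 4.12 (cv2) and the standard library are available. Lean on these libraries where they do the work, as an engineer would, in place of code of your own. Each camera call takes 0.05 s, during which the arm holds its last target. There are 200 camera calls.

## Working session

There is one attempt and no reset: what is moved stays moved. The work goes in short steps, Python scripts to look and compute and a tool call to move; the robot and the scene stay as the last step left them, time stands still between calls to the robot, and variables do not carry over. Pictures are saved under pics/ and viewed, at most 10 in all, crops included, and the job is handed in when it is done.

Besides the shell and the picture viewer there is one more tool, called after "Emit:" as a command line: name --argument value ..., lists and objects as JSON in quotes. drive_tool: Moves the arm, as the interface text tells. Its arguments: {"type":"object","properties":{"deltas":{"type":"array","items":{"type":"number"}},"force":{"type":"number"}},"required":["deltas"]}

```bash
mkdir -p pics; python3 - <<'E'
from rig import r
import cv2,pickle,numpy as np
d={}
for n in("scene","top"):
    s=r.snapshot(n);d[n]=s;cv2.imwrite(f"pics/{n}0.png",s["frame"][...,::-1])
    print(n,s["vfov"],s["cx"],s["cy"],np.round(s["R"],3).tolist(),np.round(s["t"],1).tolist())
pickle.dump(d,open("s0.pkl","wb"))
o=r.observe();print(o)
E
```

```text
scene 57.591675553400755 280.54615426015505 206.10961805653503 [[-0.636, 0.771, -0.003], [0.405, 0.33, -0.853], [-0.657, -0.544, -0.522]] [339.1, -167.1, 1531.5]
top 57.18977710283118 277.1342105217699 209.03565165063944 [[0.013, -1.0, 0.003], [-0.995, -0.013, -0.095], [0.095, -0.001, -0.995]] [16.8, 562.6, 1179.3]
{'t': 0.1, 'joint_pos': array([ 1.52510894e+00,  3.59318575e-01,  1.11907127e-02, -3.32626534e-04,
       -1.22409477e+00, -2.88130198e-01]), 'dq': array([ 1.91658161e-03, -3.33982842e-03,  2.67322160e-03,  2.97255659e-03,
       -1.01337489e-06, -3.77764444e-04]), 'tau': array([-1.19418033e-03, -5.84162235e+01,  2.93755746e+01,  7.01562345e+00,
        1.02669076e-02, -4.25422479e-05]), 'ee_pos': array([221.0069616 , 637.29248312, 189.0274407 ]), 'tcp_rot': array([ 9.86093363e-01, -1.66190691e-01, -6.89917178e-05,  7.26829122e-04]), 'ft_force': array([ 0.18208947,  0.46085562, -0.32123   ]), 'torque': array([-0.01058807,  0.04306962, -0.00104203]), 'gripper_force': 0.0, 'gripper_width': 0.9982288530428415}
```

View pics/top0.png

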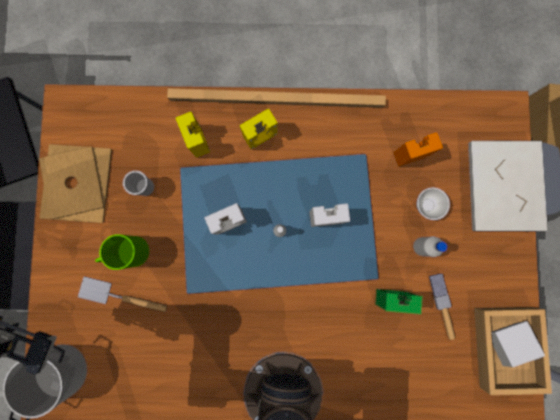

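View pics/scene0.png

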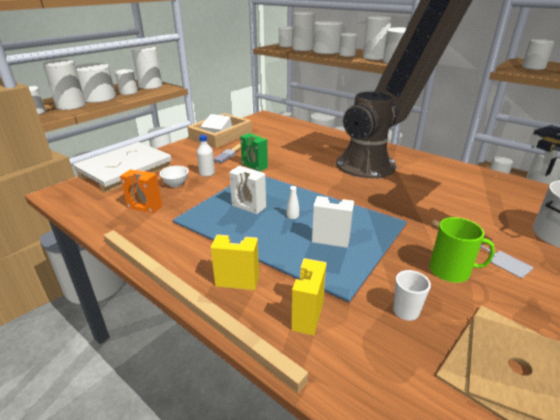

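The top view shows the two off-white halves on the mat, at (225,219) and (330,215), with the vase between them at (279,231). The look-alikes are yellow at (192,133) and (260,127), orange at (418,149) and green at (400,301), all off the mat. I choose the two white blocks on the mat and check them in one close crop.

```bash
python3 - <<'E'
import cv2,pickle,numpy as np
d=pickle.load(open("s0.pkl","rb"))
a=cv2.resize(d["top"]["frame"][190:245,195:365],None,fx=4.6,fy=4.6,interpolation=cv2.INTER_CUBIC)
b=cv2.resize(d["scene"]["frame"][160:255,220:365],(782,330),fx=0,fy=0,interpolation=cv2.INTER_CUBIC) 
b=cv2.resize(d["scene"]["frame"][160:255,220:365],None,fx=3.4,fy=3.4,interpolation=cv2.INTER_CUBIC)
o=np.zeros((a.shape[0]+b.shape[0],a.shape[1],3),np.uint8);o[:a.shape[0]]=a;o[a.shape[0]:,:b.shape[1]]=b
print(o.shape);cv2.imwrite("pics/crop.png",o[...,::-1])
E
```

```text
(576, 782, 3)
```

View pics/crop.png

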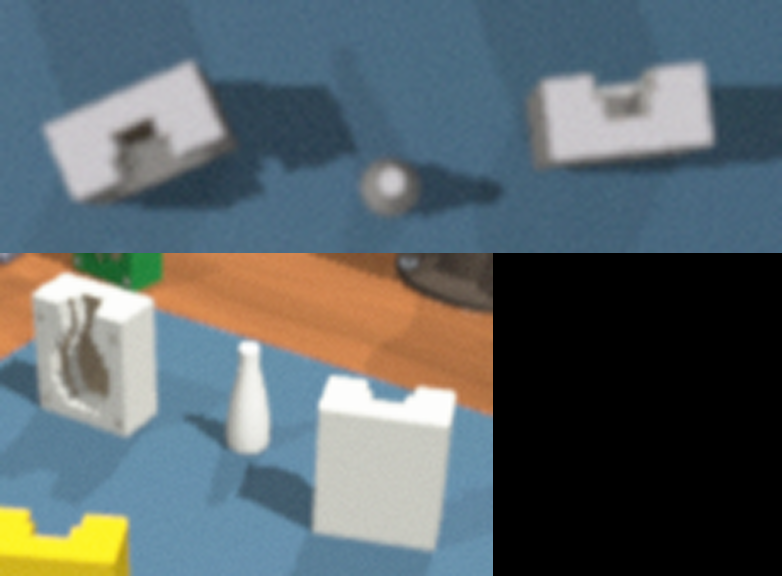

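```bash
cat >h.py <<'E'
from rig import r
import numpy as np
from scipy.spatial.transform import Rotation as Q
def pix(s,uv,z):
    f=210/np.tan(np.radians(s["vfov"]/2));R=np.array(s["R"]);c=-R.T@s["t"]
    d=R.T@[(uv[0]-s["cx"])/f,(uv[1]-s["cy"])/f,1];return c+d*(z-c[2])/d[2]
def goal(p,yaw):
    "tool down, tool y along world yaw (mod pi); print delta in the tool frame from measured pose"
    o=r.observe();T=Q.from_quat(o["tcp_rot"])
    y=np.array([np.cos(yaw),np.sin(yaw),0]);z=np.array([0,0,-1.])
    best=[]
    for sg in(1,-1):
        G=Q.from_matrix(np.c_[np.cross(sg*y,z),sg*y,z]);best.append((T.inv()*G).as_rotvec())
    best.sort(key=np.linalg.norm)
    print("at",o["t"],o["ee_pos"].round(1),"shift",T.inv().apply(np.array(p)-o["ee_pos"]).round(1),"turn",best[0].round(3),"alt",best[1].round(3))
E
python3 - <<'E'
from h import *;import pickle
s=pickle.load(open("s0.pkl","rb"))["top"]
C={"L":[(43,128),(192,62),(232,145),(78,200)],"R":[(538,82),(704,63),(714,147),(548,165)]}
for k,v in C.items():
    P=np.array([pix(s,(195+u/4.6,190+w/4.6),132) for u,w in v]);c=P.mean(0)
    w=P[1]-P[0]+P[2]-P[3];l=P[3]-P[0]+P[2]-P[1]
    print(k,P[:,:2].round(0).tolist(),c.round(0),"width",np.linalg.norm(w)/2,"thick",np.linalg.norm(l)/2,"yaw w",np.arctan2(w[1],w[0]))
print("vase",pix(s,(195+391/4.6,190+183/4.6),112).round())
T=Q.from_quat(r.observe()["tcp_rot"]).as_matrix();print(T.round(3))
yaws={}
E
```

```text
L [[524.0, 231.0], [567.0, 140.0], [515.0, 114.0], [480.0, 208.0]] [522. 173. 132.] width 100.56172761117571 thick 53.66929278426292 yaw w -1.1751073286282543
R [[557.0, -75.0], [570.0, -179.0], [518.0, -184.0], [506.0, -82.0]] [ 538. -130.  132.] width 103.79511359216987 thick 52.24306061009253 yaw w -1.446632415976688
vase [494.  15. 112.]
[[ 0.945 -0.328 -0.   ]
 [-0.328 -0.945 -0.001]
 [ 0.     0.001 -1.   ]]
```

```bash
python3 -c "
from h import *
goal((466.6,149.8,189),-1.175)"
```

```text
at 0.1 [221.  637.3 189. ] shift [391.8 380.1   0.6] turn [ 0.001  0.    -0.73 ] alt [ 1.000e-03 -2.000e-03  2.412e+00]
```

Emit:
drive_tool --deltas '[28, 27, 0, 0, 0, -0.08, 0.15, 56, 54, 0, 0, 0, -0.16, 0.15, 84, 81, 0, 0, 0, -0.24, 0.15, 112, 109, 0, 0, 0, -0.32, 0.15, 140, 136, 0, 0, 0, -0.4, 0.15, 168, 163, 0, 0, 0, -0.48, 0.15, 196, 190, 0, 0, 0, -0.56, 0.15, 224, 217, 0, 0, 0, -0.64, 0.15, 252, 244, 0, 0, 0, -0.73, 0.15, 280, 272, 0, 0, 0, -0.73, 0.15]'

```text
t: 0.93
ee_pos: [396.9, 287.1, 189.8]
tcp_rot: [0.98, 0.2, -0.0, -0.0]
ft_force: [1.4, -0.6, 1.6]
gripper_width: 0.573
gripper_force: 0.0
```

```bash
python3 -c "
from h import *
goal((466.6,149.8,189),-1.175);print(r.observe()['gripper_width'])"
```

```text
at 0.9333 [396.9 287.1 189.8] shift [ 10.4 153.7   0.8] turn [-0.     0.     0.006] alt [-0.    -0.    -3.135]
0.5734597457954616
```

Emit:
drive_tool --deltas '[2, 35, 0, 0, 0, 0, 0.15, 5, 75, 0, 0, 0, 0, 0.15, 8, 115, 0, 0, 0, 0, 0.15, 10, 145, 0, 0, 0, 0, 0.15, 10, 154, 0, 0, 0, 0, 0.15, 10, 154, 20, 0, 0, 0, 0.15, 10, 154, 45, 0, 0, 0, 0.15, 10, 154, 65, 0, 0, 0, 0.15, 10, 154, 74, 0, 0, 0, 0.15, 10, 154, 74, 0, 0, 0, 0.15]'

```text
t: 1.77
ee_pos: [463.8, 150.0, 113.8]
tcp_rot: [0.98, 0.197, -0.002, 0.001]
ft_force: [-1.1, -0.6, -0.4]
gripper_width: 0.575
gripper_force: 0.0
```

```bash
python3 - <<'E'
from h import *;import cv2
goal((466.6,149.8,115),-1.175)
a=[]
for n,c in(("scene",(130,270,220,400)),("top",(150,260,190,370))):
    f=r.snapshot(n)["frame"][c[0]:c[1],c[2]:c[3]];a.append(cv2.resize(f,(400,int(400*f.shape[0]/f.shape[1]))))
cv2.imwrite("pics/p1.png",np.vstack(a)[...,::-1])
E
```

```text
at 1.7667 [463.8 150.  113.8] shift [ 2.5  1.3 -1.2] turn [0.001 0.004 0.   ] alt [-7.000e-03  1.000e-03 -3.141e+00]
```

View pics/p1.png

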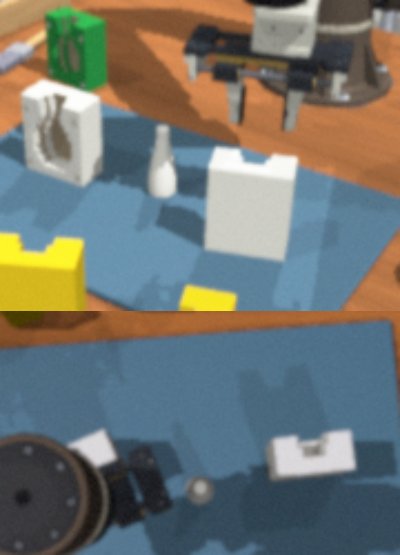

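The crop shows the opened fingers behind the left half at (235,100) and (290,110), on its hollow side, and both halves still standing. Now a slow push.

Emit:
drive_tool --deltas '[6, 0, 0, 0, 0, 0, 0.15, 12, 0, 0, 0, 0, 0, 0.15, 16, 0, 0, 0, 0, 0, 0.15, 20, 0, 0, 0, 0, 0, 0.15, 24, 0, 0, 0, 0, 0, 0.15, 28, 0, 0, 0, 0, 0, 0.15, 32, 0, 0, 0, 0, 0, 0.15, 36, 0, 0, 0, 0, 0, 0.15, 40, 0, 0, 0, 0, 0, 0.15, 44, 0, 0, 0, 0, 0, 0.15]'

```text
t: 2.7
ee_pos: [506.2, 167.9, 115.8]
tcp_rot: [0.98, 0.197, -0.0, 0.0]
ft_force: [-0.1, 0.3, -0.4]
gripper_width: 0.575
gripper_force: 0.0
```

```bash
python3 - <<'E'
from h import *;import cv2
goal((522,173,115),-1.175)
f=r.snapshot("scene")["frame"][130:270,220:400];cv2.imwrite("pics/p2.png",cv2.resize(f,None,fx=3,fy=3)[...,::-1])
E
```

```text
at 2.7 [506.2 167.9 115.8] shift [16.6  1.4  0.8] turn [0. 0. 0.] alt [-0.     0.    -3.141]
```

View pics/p2.png

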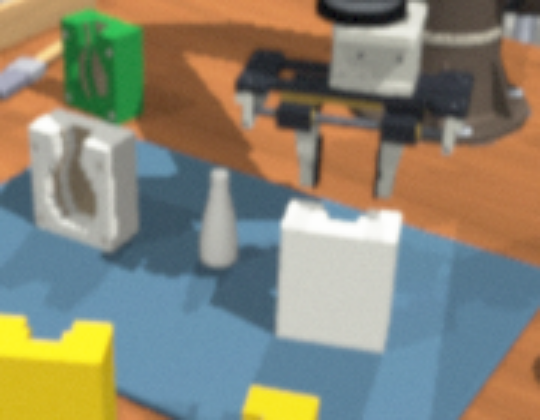

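```bash
python3 - <<'E'
from h import *
s=r.snapshot("scene");f=210/np.tan(np.radians(s["vfov"]/2))
def pr(X):
    c=np.array(s["R"])@X+s["t"];return ((f*c[:2]/c[2]+[s["cx"],s["cy"]]-[220,130])*3).round()
o=r.observe();y=Q.from_quat(o["tcp_rot"]).apply([0,1,0])
for d in(-36,36):print("tip",d,pr(o["ee_pos"]+d*y))
n=np.array([.923,.386,0]);w=np.array([.386,-.923,0])
for z in(12,132):
  for a in(-25,25):
    for b in(-50,50):print(z,a,b,pr(np.array([522,173,z])+a*n+b*w))
E
```

```text
tip -36 [381. 228.]
tip 36 [303. 217.]
12 -25 -50 [386. 318.]
12 -25 50 [284. 301.]
12 25 -50 [378. 349.]
12 25 50 [272. 330.]
132 -25 -50 [398. 210.]
132 -25 50 [289. 195.]
132 25 -50 [390. 238.]
132 25 50 [277. 221.]
```

```bash
python3 - <<'E'
from h import *;import cv2
f=r.snapshot("scene")["frame"][150:255,295:375];g=r.snapshot("top")["frame"][180:250,190:270]
a=cv2.resize(f,(440,577),interpolation=cv2.INTER_CUBIC);b=np.zeros((577,350,3),np.uint8);b[:306]=cv2.resize(g,(350,306))
cv2.imwrite("pics/p3.png",np.hstack([a,b])[...,::-1])
E
```

```text
(no output)
```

View pics/p3.png

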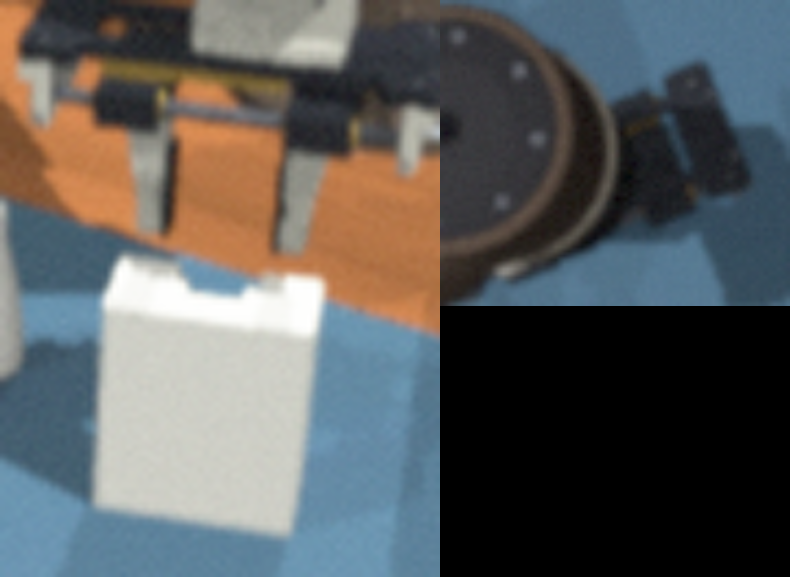

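```bash
python3 - <<'E'
from h import *;import pickle
d=pickle.load(open("s0.pkl","rb"))
for z in(140,180,200,220,240,260):print(z,"top",pix(d["top"],(255.6,208.6),z).round(),"scene",pix(d["scene"],(299.5,159),z).round())
print("tips in scene",[(z,pix(d["scene"],(322.3,192.2),z).round(),pix(d["scene"],(348,195.5),z).round()) for z in(116,135,150)])
o=r.observe();y=Q.from_quat(o["tcp_rot"]).apply([0,1,0]);print((o["ee_pos"]+96*y).round(),(o["ee_pos"]+36*y).round(),(o["ee_pos"]-36*y).round(),o["ft_force"])
E
```

```text
140 top [552.  85. 140.] scene [372. -52. 140.]
180 top [548.  83. 180.] scene [443.   0. 180.]
200 top [546.  82. 200.] scene [478.  26. 200.]
220 top [544.  81. 220.] scene [513.  52. 220.]
240 top [542.  80. 240.] scene [549.  79. 240.]
260 top [541.  79. 260.] scene [584. 105. 260.]
tips in scene [(116, array([471., 106., 116.]), array([441., 174., 116.])), (135, array([500., 124., 135.]), array([471., 189., 135.])), (150, array([523., 139., 150.]), array([494., 202., 150.]))]
[543.  79. 116.] [520. 134. 116.] [492. 201. 116.] [1.10375612 0.50407034 0.48529491]
```

The close crop shows both fingertips at (150,232) and (295,250), above the block's top edge (row 260), with table visible between. Triangulating puts the real tips at z≈149, about 33 mm above the reported TCP, while the horizontal position agrees. So the fingers passed over the block without touching it. I'll back off, go 34 mm lower and push again.

Emit:
drive_tool --deltas '[-15, 0, 0, 0, 0, 0, 0.15, -35, 0, 0, 0, 0, 0, 0.15, -44, 0, 0, 0, 0, 0, 0.15, -44, 0, 0, 0, 0, 0, 0.15, -44, 0, 15, 0, 0, 0, 0.15, -44, 0, 30, 0, 0, 0, 0.15, -44, 0, 34, 0, 0, 0, 0.15, -44, 0, 34, 0, 0, 0, 0.15]'

```text
t: 3.57
ee_pos: [464.9, 150.5, 81.0]
tcp_rot: [0.98, 0.197, -0.001, 0.001]
ft_force: [-0.4, 0.4, 0.3]
gripper_width: 0.577
gripper_force: 0.0
```

Emit:
drive_tool --deltas '[5, 0, 0, 0, 0, 0, 0.15, 10, 0, 0, 0, 0, 0, 0.15, 14, 0, 0, 0, 0, 0, 0.15, 18, 0, 0, 0, 0, 0, 0.15, 22, 0, 0, 0, 0, 0, 0.15, 26, 0, 0, 0, 0, 0, 0.15, 30, 0, 0, 0, 0, 0, 0.15, 34, 0, 0, 0, 0, 0, 0.15, 37, 0, 0, 0, 0, 0, 0.15, 40, 0, 0, 0, 0, 0, 0.15]'

```text
t: 4.4
ee_pos: [502.4, 166.2, 81.8]
tcp_rot: [0.98, 0.197, -0.0, 0.0]
ft_force: [-1.8, -0.8, 0.8]
gripper_width: 0.573
gripper_force: 0.7
```

Contact at about 2 N. I continue the push and then retreat.

Emit:
drive_tool --deltas '[4, 0, 0, 0, 0, 0, 0.15, 8, 0, 0, 0, 0, 0, 0.15, 12, 0, 0, 0, 0, 0, 0.15, 16, 0, 0, 0, 0, 0, 0.15, 20, 0, 0, 0, 0, 0, 0.15, 24, 0, 0, 0, 0, 0, 0.15, 28, 0, 0, 0, 0, 0, 0.15, 32, 0, 0, 0, 0, 0, 0.15, 36, 0, 0, 0, 0, 0, 0.15, 40, 0, 0, 0, 0, 0, 0.15]'

```text
t: 5.23
ee_pos: [539.5, 181.9, 81.9]
tcp_rot: [0.98, 0.197, 0.0, -0.0]
ft_force: [-1.0, -0.3, 0.3]
gripper_width: 0.573
gripper_force: 0.0
```

```bash
python3 - <<'E'
from h import *;import cv2
f=r.snapshot("scene")["frame"][120:290,220:400];cv2.imwrite("pics/p4.png",cv2.resize(f,None,fx=3,fy=3)[...,::-1])
E
```

```text
(no output)
```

View pics/p4.png

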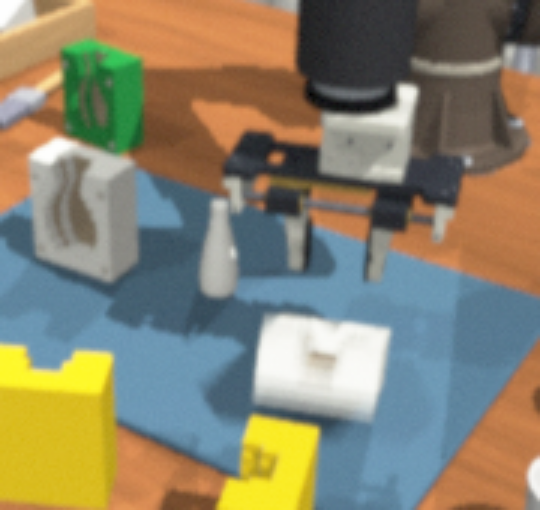

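The left half is going over onto its back with the notch end toward the camera (320,345). The fingers are clear at (300,265) and the vase is untouched. Next I rise and head for the right half.

Emit:
drive_tool --deltas '[0, 0, -30, 0, 0, 0, 0.15, 0, 0, -65, 0, 0, 0, 0.15, 0, 0, -90, 0, 0, 0, 0.15, 0, 0, -90, 0, 0, 0, 0.15]'

```text
t: 5.62
ee_pos: [542.1, 183.1, 177.9]
tcp_rot: [0.98, 0.197, 0.004, -0.001]
ft_force: [0.3, -0.3, 1.1]
gripper_width: 0.574
gripper_force: 0.0
```

```bash
python3 -c "
from h import *
goal((597.5,-122.6,172),-1.447)"
```

```text
at 5.6167 [542.1 183.1 177.9] shift [-67.2 303.3   5.2] turn [-0.002 -0.009  0.273] alt [ 1.300e-02 -2.000e-03 -2.868e+00]
```

Emit:
drive_tool --deltas '[-7, 30, 0, 0, 0, 0.03, 0.15, -15, 68, 0, 0, 0, 0.07, 0.15, -23, 106, 0, 0, 0, 0.11, 0.15, -31, 144, 0, 0, 0, 0.15, 0.15, -40, 182, 0, 0, 0, 0.19, 0.15, -48, 220, 0, 0, 0, 0.23, 0.15, -57, 258, 0, 0, 0, 0.27, 0.15, -64, 290, 0, 0, 0, 0.27, 0.15, -67, 303, 0, 0, 0, 0.27, 0.15, -67, 303, 0, 0, 0, 0.27, 0.15]'

```text
t: 6.45
ee_pos: [594.1, -126.6, 171.3]
tcp_rot: [0.998, 0.061, -0.0, 0.0]
ft_force: [0.0, 1.0, 0.7]
gripper_width: 0.58
gripper_force: 0.0
```

```bash
python3 -c "
from h import *
goal((597.5,-122.6,82),-1.447)"
```

```text
at 6.45 [ 594.1 -126.6  171.3] shift [ 3.9 -3.5 89.3] turn [ 0.     0.001 -0.001] alt [ 1.000e-03 -0.000e+00  3.141e+00]
```

Emit:
drive_tool --deltas '[4, -3, 20, 0, 0, 0, 0.15, 4, -3, 45, 0, 0, 0, 0.15, 4, -3, 70, 0, 0, 0, 0.15, 4, -3, 84, 0, 0, 0, 0.15, 4, -3, 89, 0, 0, 0, 0.15, 4, -3, 89, 0, 0, 0, 0.15]'

```text
t: 6.95
ee_pos: [596.9, -119.5, 81.6]
tcp_rot: [0.998, 0.063, -0.001, -0.0]
ft_force: [0.0, -0.9, 0.9]
gripper_width: 0.572
gripper_force: 0.0
```

```bash
python3 - <<'E'
from h import *;import cv2
goal((538,-130,82),-1.447)
f=r.snapshot("scene")["frame"][100:290,200:400];g=r.snapshot("top")["frame"][150:290,180:380]
a=cv2.resize(f,(400,380));b=np.zeros((380,400,3),np.uint8);b[:280]=cv2.resize(g,(400,280));cv2.imwrite("pics/p5.png",np.hstack([a,b])[...,::-1])
E
```

```text
at 6.95 [ 596.9 -119.5   81.6] shift [-59.8   3.   -0.2] turn [-0.     0.003  0.003] alt [-0.004 -0.    -3.138]
```

View pics/p5.png

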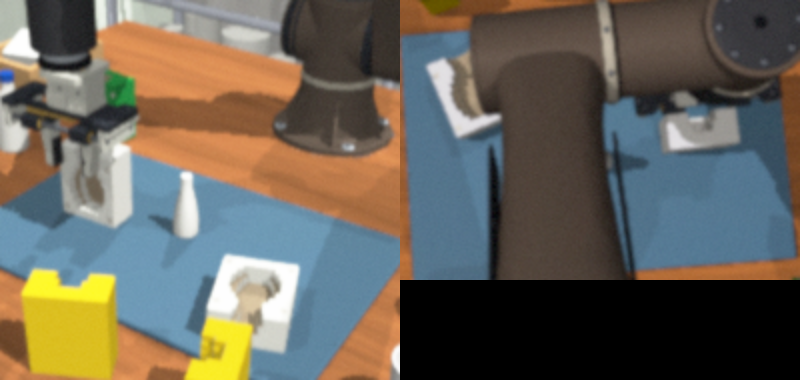

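The left half now lies flat with its hollow up, at (255,300) in the scene crop. The fingers stand on the hollow side of the right half at (75,155). Now I push it toward the robot.

Emit:
drive_tool --deltas '[-5, 3, 0, 0, 0, 0, 0.15, -10, 3, 0, 0, 0, 0, 0.15, -14, 3, 0, 0, 0, 0, 0.15, -18, 3, 0, 0, 0, 0, 0.15, -22, 3, 0, 0, 0, 0, 0.15, -26, 3, 0, 0, 0, 0, 0.15, -30, 3, 0, 0, 0, 0, 0.15, -34, 3, 0, 0, 0, 0, 0.15, -37, 3, 0, 0, 0, 0, 0.15, -40, 3, 0, 0, 0, 0, 0.15]'

```text
t: 7.88
ee_pos: [558.1, -128.3, 82.9]
tcp_rot: [0.998, 0.063, 0.0, 0.0]
ft_force: [0.9, 0.1, 1.8]
gripper_width: 0.574
gripper_force: 0.6
```

Emit:
drive_tool --deltas '[-4, 0, 0, 0, 0, 0, 0.15, -8, 0, 0, 0, 0, 0, 0.15, -12, 0, 0, 0, 0, 0, 0.15, -16, 0, 0, 0, 0, 0, 0.15, -20, 0, 0, 0, 0, 0, 0.15, -24, 0, 0, 0, 0, 0, 0.15, -28, 0, 0, 0, 0, 0, 0.15, -32, 0, 0, 0, 0, 0, 0.15, -36, 0, 0, 0, 0, 0, 0.15, -40, 0, 0, 0, 0, 0, 0.15]'

```text
t: 8.72
ee_pos: [518.3, -133.4, 82.9]
tcp_rot: [0.998, 0.063, -0.0, 0.0]
ft_force: [0.7, -0.8, 1.0]
gripper_width: 0.578
gripper_force: 0.0
```

Emit:
drive_tool --deltas '[0, 0, -30, 0, 0, 0, 0.15, 0, 0, -65, 0, 0, 0, 0.15, 0, 0, -90, 0, 0, 0, 0.15, 35, 0, -90, 0, 0, 0, 0.15, 75, 0, -90, 0, 0, 0, 0.15, 110, 0, -90, 0, 0, 0, 0.15, 120, 0, -90, 0, 0, 0, 0.15, 120, 0, -90, 0, 0, 0, 0.15]'

```text
t: 9.38
ee_pos: [639.5, -117.8, 171.3]
tcp_rot: [0.998, 0.063, -0.001, 0.0]
ft_force: [-0.8, 0.3, -0.1]
gripper_width: 0.576
gripper_force: 0.0
```

```bash
python3 - <<'E'
from h import *;import cv2
print(r.observe()["ft_force"])
f=r.snapshot("scene")["frame"][100:290,150:400];g=r.snapshot("top")["frame"][100:320,80:460]
a=cv2.resize(f,(400,304));b=np.zeros((304,400,3),np.uint8);b[:232]=cv2.resize(g,(400,232));cv2.imwrite("pics/p6.png",np.hstack([a,b])[...,::-1])
E
```

```text
[-0.76063904  0.33820828 -0.14598902]
```

View pics/p6.png

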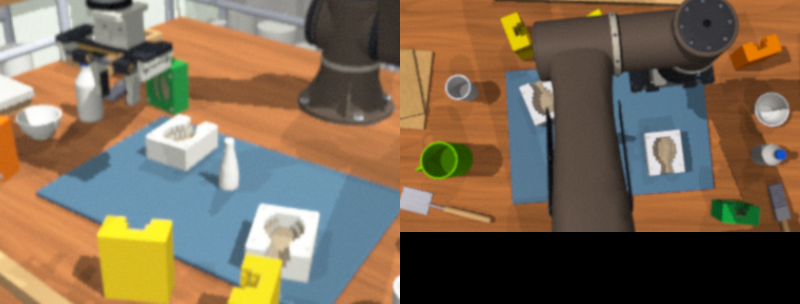

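Both halves lie flat with their hollows up, at (182,140) and (283,240) in the scene crop. The vase, at (229,165), and the bystanders stand where they were, and the robot touches nothing. I hand in.

```bash
python3 -c "
from rig import r
print(r.finish_job())"
```

```text
the job is handed in; nothing more can be done
None
```

Both mould halves are lying on their backs on the mat, hollows up, each tipped by a light fingertip push (about 2 N or less in the readings), with the vase and everything else left standing; the job is handed in at about 9.5 s, though no verdict came back.

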